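# Open the handleless pencil chest by its concealed catch

### The arm

A 6-joint arm with a two-finger parallel gripper is mounted at the origin on the work surface. World frame = base frame: x ahead of the robot, y to its left, z up, the work surface at z = 0. Lengths are in m, angles in rad, forces in N, time in s.
With the tool pointing down it reaches from about 0.225 to 0.725 m from the base axis. Payload 3.1 kg.
Tool frame: the origin (TCP) lies on the mounting face of the last link; the fingertips stand 173 mm ahead of it and the grasp point (between the pads) lies env.grasp_offset ahead of it (env.grasp_offset is the distance from the TCP to the grasp point, in m); x points along the fingers, y is the direction in which the jaws open and shut, and the axes are right-handed (so a half turn about x gives the same grasp; the last joint's range is limited). The gripper opens to 85 mm and grips with 20 to 120 N. Pads are 22 mm wide; open, the fingers measure 114 mm over their backs; the gripper's body (76 mm by 85 mm) begins 54 mm behind the grasp point. The pads swing forward as they close: fully open they stand 13 mm farther back than shut.
Start: joints at [1.021, 0.048, 0.099, 1.622, 0, 1.443], TCP at [0.215, 0.479, 0.405] pointing down, gripper open.
Joint ranges: [-2.91, 2.91], [-0.99, 1.94], [-1.21, 1.42], [-2.12, 2.29], [-1.49, 1.47], [-3.14, 3.14]. Speed limits (rad/s): [2.79, 2.79, 3.14, 3.14, 3.14, 3.14].

### API

Orientations are given as a unit quaternion [w, x, y, z].
In Python, from bench import monitor, cams, workorder, env gives the robot as it stands.
- The arm moves only by the tool arm_command, never from a script. Its argument "plan" is a list of rows, each a list of 7 numbers: the closure in counts, from 0 (fully open) to 255 (shut), then the shift along the world's x, y, z in m, then the turn, a rotation vector about the world's x, y, z in rad. In form: [[jaw, x, y, z, ax, ay, az], ...]. A call has exactly 5 rows; each row shifts and turns the pose as measured when the row begins; what a row does not reach is not made up. A row lasts 1/8 s, in which the tool goes at most 62.5 mm and 10.7 degrees, less where a joint would pass 70% of its speed; a pose out of reach is approached as far as the arm can. A call is refused whole if a number of a shift passes 0.0625 or a number of a turn 0.188, either way. A call with a gripper value outside its range is refused whole. The fingers move at their own pace and stop on an object; "squeeze" is the grip in N (left out, the last holds). Time passes only in rows, so rows that do not move let the fingers close, or fill a call up. It gives the time, the measured TCP pose, the force and the opening at its end, in the units of the state.
- monitor.read_state(): the state, without advancing time (a new reading comes with each control period).
- cams.grab_frame(name): name is "scene" or "top"; returns a dict with "color" (384x512x3 uint8, red, green, blue), "mtx" (3x3 intrinsics, pixels), "position" and "orientation" of the camera in the world. Camera axes: x right, y down, z forward; pixel columns grow to the right and rows downward; lengths in m; the calibration is good to about 2 mm. A picture is of the moment at which its call begins. There is no depth.
- workorder.hand_in(): hands the job in, once; it reports no verdict.
Trained networks look in a picture, given as the dict that the camera call returned (one of the last four; its "shot" number tells which), for a name from the list of things; names that differ only in an ending like _2 or _b are one class to them, and where a whole thing is asked for, a point or a joint stands for the part that bears it (a point fixed in the world has none). Each returns a list of dicts, best first, with "conf" (0 to 1); they miss things now and then, are a little off and sometimes report something else, mostly with a low value. They report only what shows in the picture. A call takes as long as a camera call.
- cams.search_frame(picture, target): "pixel" ([column, row] in pixels, amid what is visible of it).
- cams.spot_point(picture, target): "pixel" ([column, row] in pixels: a listed point, or the origin of a listed thing).
The state is a dict: "time_s": time; "joints": joint angles; "joint_velocities": joint speeds; "tau": joint torques, N m; "tcp_pos": TCP position; "tool_rot": TCP orientation; "ft_force": force on the tool from outside, world axes, zero at the start; "ft_torque": the same for the moment, N m; "gripper_width": finger opening in m.
Only numpy, scipy, OpenCV 4.12 (cv2) and the standard library are available. Lean on these libraries where they do the work, as an engineer would, in place of code of your own. Each camera call takes 0.05 s, during which the arm holds its last target.

### The job

The pencil chest has no handle: its drawer is held shut by a concealed catch, one short piece of the wooden strip inlaid across the chest's top. Feel along the strip with the fingertips for the piece that gives and press it down until the drawer springs part way out, then reach down behind the drawer's front and push it outward with the fingers until the drawer stands fully open against its stop. Do not pinch the front between the fingers, and leave the things around undisturbed.

Things in the scene. Friction and masses are not known exactly. Their poses are not given: they have to be found in the camera images.
- chest: Low desktop pencil chest, fixed: dark green carcass 230 (x) x 440 (y) mm, 80 mm high, plywood top; the drawer's front covers its -x face (at x = -115 mm). Origin: centre of its underside, on the desk; x from the drawer side to the back, y along its width, z up. Eraser and sharpener lie on the rear half of its top.
- strip_mid (a point): Middle of the visible inlaid wooden strip, level with the chest's top (80 mm above the desk). Darker than the top, it is 54 mm wide (chest's x) and runs the whole 440 mm of the top (y), flush. The catch is one piece of it, centred on its centre line anywhere up to 60 mm to either side of this point; where is not told and differs each time: feel or look for it. All else of strip and top is rigid.
- catch (a joint): Travel of the catch piece, m: 0 at rest, 0.005 fully pressed down. The piece is 50 (x) x 56 (y) mm, same wood, sunk 1.5 mm below the top, with a 2 mm dark gap round it; the finger must land wholly within it. Sprung: 1.2 N starts it, up to about 6 N presses it home; it frees the drawer at 0.003 to 0.004 (5 mm below the top) and rises again when left.
- drawer (a joint): How far the drawer is out along the chest's -x, m: 0 shut (latched), 0.120 fully open against its stop. Once the catch is pressed a spring drives it out to about 0.05 to 0.07 within about a second; there it stays, and it needs up to about 3.5 N to slide on and stays where it is left.
- lip (a point): Middle of the top inner edge of the drawer's front (the side facing the chest), 78 mm above the desk; moves with the drawer. The front is 16 mm thick in all, 440 wide, 72 high. The gap behind it is as wide as the drawer is out; in it the drawer's contents stay below 43 mm above the desk, its side walls (at its two ends) below 58 mm.
- sub_front: Inner, plywood half of the drawer's front: 8 x 420 x 72 mm; the face to push on. Origin: middle of its top inner edge (same point as lip), x towards the chest.
- front_panel: Outer, green-painted half of the drawer's front: 8 x 440 x 72 mm, without handle. Origin: middle of its top edge where it meets the plywood half.
- eraser: White eraser 24 x 46 x 13 mm lying loose on the rear of the chest's top; leave it alone. Origin: centre of its underside.
- sharpener: Small metal pencil sharpener 26 x 17 x 12 mm lying loose on the rear of the chest's top; leave it alone. Origin: centre of its underside.
- pencil_cup: White cup, 76 mm across and 95 mm high, with pencils reaching to 185 mm, on the desk off the chest's +y front corner, just beside the drawer's path; leave it alone. Origin: centre of its underside.
- fixative: Aluminium spray can 52 mm across, 148 mm high, on the desk off the chest's -y front corner, just beside the drawer's path; leave it alone. Origin: centre of its underside.

How it is judged:
On the way, in this order (a step that is already met when the one before it is completed fails the run):
1. the catch piece is pressed down, the drawer still in (value of joint catch above 0.0028 m and value of joint drawer below 0.03 m).
2. the drawer has sprung part way out (value of joint drawer above 0.04 m), for 0.1 s.
3. the fingers push the front outward from the inside, the drawer well on its way (value of joint drawer above 0.085 m and contact force between the fingers and sub_front above 0.3 N).
At the end, for the whole second after the job is handed in: The drawer stands at least 108 mm out of its 120 mm travel and at rest, and the catch has risen again (less than 1.5 mm down) (value of joint drawer above 0.108 m and velocity of joint drawer between -0.01 and 0.01 m/s and value of joint catch below 0.0015 m); the robot touches nothing.
It fails at once if the drawer's front is pinched: the fingers press on its inner and outer side at once (contact force between the fingers and sub_front above 2 N and contact force between the fingers and front_panel above 2 N).
It fails at once if the eraser, sharpener, cup or can is lifted, carried or pushed more than 15 mm (distance of any of eraser, sharpener, pencil_cup, fixative from where it was at the start of the episode above 0.015 m).
It fails at once if the cup or can is tipped (angle between any of pencil_cup, fixative's own z axis and vertical above 0.3 rad).
It also fails if it takes over 58 s, if anything falls off the work surface, if the arm or the gripper's body presses on something with over 40 N, if the wrist force passes 120 N, or if a joint passes its speed limit or range.

## Working session

There is one attempt and no reset: what is moved stays moved. The work goes in short steps, Python scripts to look and compute and a tool call to move; the robot and the scene stay as the last step left them, time stands still between calls to the robot, and variables do not carry over. Pictures are saved under pics/ and viewed, and the job is handed in when it is done.

Besides the shell and the picture viewer there is one more tool, called after "Emit:" as a command line: name --pt "numbers of a row" for each row, then --argument value for the rest. arm_command: Moves the arm, as the interface text tells. Its arguments: {"type":"object","properties":{"plan":{"type":"array"},"squeeze":{"type":"number"}},"required":["plan"]}

```bash
mkdir -p pics; ls; cat > h.py <<'E'
import numpy as np, cv2
from bench import monitor, cams, workorder, env
from scipy.spatial.transform import Rotation as R
def rot(q): return R.from_quat([q[1],q[2],q[3],q[0]]).as_matrix()
def back(f,px,z):
    K=np.array(f["mtx"]);d=rot(f["orientation"])@np.linalg.inv(K)@np.array([px[0],px[1],1.])
    p=np.array(f["position"]); return p+d*(z-p[2])/d[2]
def proj(f,P):
    c=rot(f["orientation"]).T@(np.array(P)-np.array(f["position"])); u=np.array(f["mtx"])@c; return u[:2]/u[2]
def save(f,n,s=1):
    im=cv2.cvtColor(f["color"],cv2.COLOR_RGB2BGR)
    if s!=1: im=cv2.resize(im,None,fx=s,fy=s)
    cv2.imwrite("pics/"+n,im)
def st():
    s=monitor.read_state()
    print({k:np.round(s[k],4).tolist() for k in ["time_s","tcp_pos","tool_rot","ft_force","gripper_width","joints"]})
    return s
E
python3 - <<'E'
from h import *
st(); print(env.grasp_offset)
zs={"chest":0,"strip_mid":.08,"eraser":.08,"sharpener":.08,"pencil_cup":0,"fixative":0,"lip":.078,"front_panel":.078,"catch":.0785}
for n in ["top","scene"]:
    f=cams.grab_frame(n); save(f,n+"0.png",1.5); print(n,np.round(f["position"],3),rot(f["orientation"]).round(2).tolist())
    for t in zs:
        for m in (["search_frame"] if t=="catch" else ["spot_point"]):
            try:
                for r in getattr(cams,m)(f,t)[:2]: print(t,m,np.round(r["pixel"],1),r["conf"],back(f,r["pixel"],zs[t]).round(3))
            except Exception as e: print(t,e)
E
```

```text
pics
{'time_s': 0.0, 'tcp_pos': [0.2148, 0.4788, 0.4035], 'tool_rot': [0.6912, 0.1472, 0.6917, -0.1488], 'ft_force': [-0.3041, -0.1281, 0.2138], 'gripper_width': 0.0856, 'joints': [1.0212, 0.0488, 0.0976, 1.622, 0.0, 1.443]}
0.1547
top [0.466 0.007 1.069] [[0.01, -0.99, 0.13], [-1.0, -0.01, 0.01], [-0.01, -0.13, -0.99]]
chest spot_point [271.7 160.9] 0.65 [ 0.685 -0.017  0.   ]
chest spot_point [270.7 174.2] 0.54 [ 0.648 -0.015  0.   ]
strip_mid spot_point [268.7 174.1] 0.82 [ 0.635 -0.008  0.08 ]
strip_mid spot_point [320.6 147.6] 0.46 [ 0.704 -0.137  0.08 ]
eraser spot_point [216.6 135. ] 0.54 [0.733 0.124 0.08 ]
sharpener spot_point [321.9 149.2] 0.57 [ 0.7   -0.141  0.08 ]
sharpener spot_point [220.1 134.6] 0.21 [0.734 0.116 0.08 ]
pencil_cup spot_point [156.2 228.9] 0.84 [0.498 0.287 0.   ]
fixative spot_point [376.9 233.4] 0.97 [ 0.494 -0.296  0.   ]
lip spot_point [269.  200.3] 0.95 [ 0.569 -0.009  0.078]
front_panel spot_point [264.2 206.8] 0.6 [0.553 0.002 0.078]
catch search_frame [252.4 175.4] 0.77 [0.631 0.033 0.079]
scene [ 1.074 -0.357  0.903] [[0.62, 0.63, -0.47], [0.78, -0.51, 0.36], [-0.02, -0.59, -0.8]]
chest spot_point [272.6 245.4] 0.57 [ 0.684 -0.013  0.   ]
strip_mid spot_point [262.2 209.4] 0.82 [ 0.634 -0.003  0.08 ]
eraser spot_point [125.3 256.1] 0.56 [ 0.547 -0.297  0.08 ]
eraser spot_point [336.  210.6] 0.52 [0.738 0.121 0.08 ]
sharpener spot_point [231.1 266.9] 0.49 [ 0.704 -0.141  0.08 ]
sharpener spot_point [240.3 186.2] 0.21 [ 0.552 -0.002  0.08 ]
pencil_cup spot_point [317.1 140.9] 0.77 [0.509 0.289 0.   ]
lip spot_point [241.7 191.9] 0.8 [ 0.566 -0.008  0.078]
front_panel spot_point [239.4 185.9] 0.92 [ 0.549 -0.002  0.078]
catch search_frame [274.7 202.1] 0.85 [0.635 0.032 0.079]
```

```bash
python3 - <<'E'
import cv2
a=cv2.imread("pics/top0.png");cv2.imwrite("pics/top0c.png",cv2.resize(a[170:370,200:600],None,fx=2,fy=2,interpolation=cv2.INTER_CUBIC))
E
```

```text
(no output)
```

View pics/top0.png

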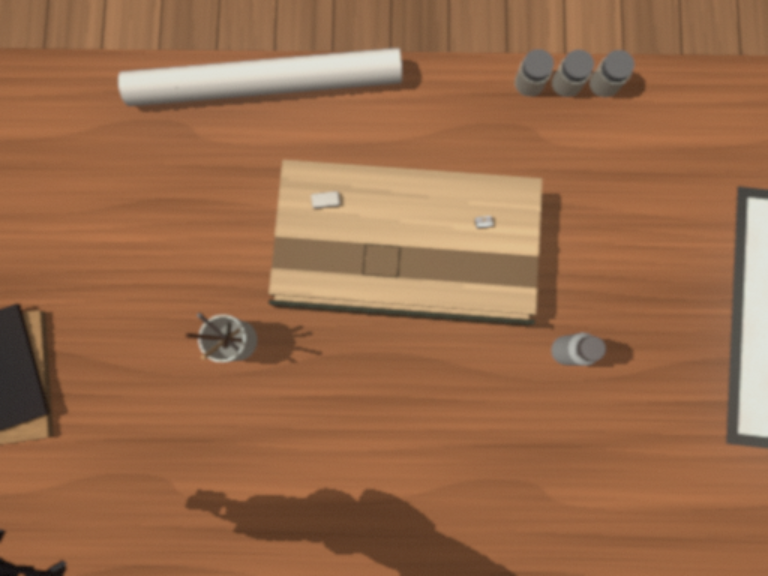

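View pics/scene0.png

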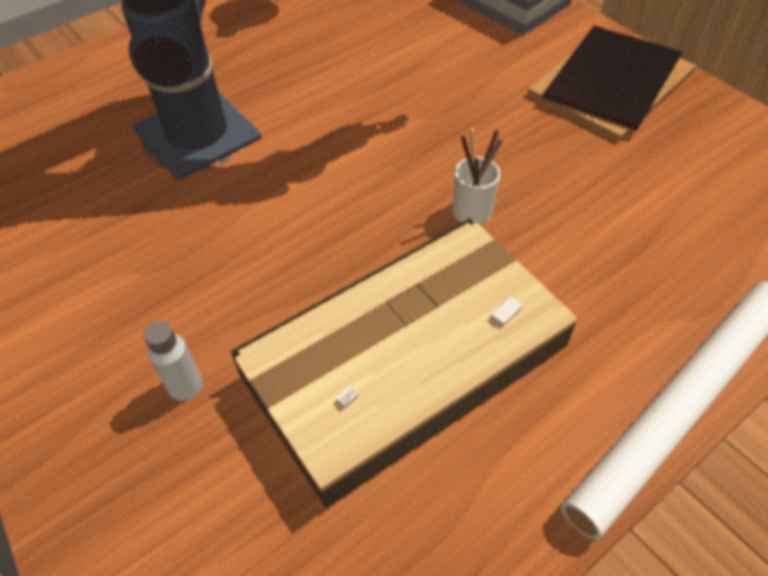

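```bash
sleep 1
```

```text
(no output)
```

View pics/top0c.png

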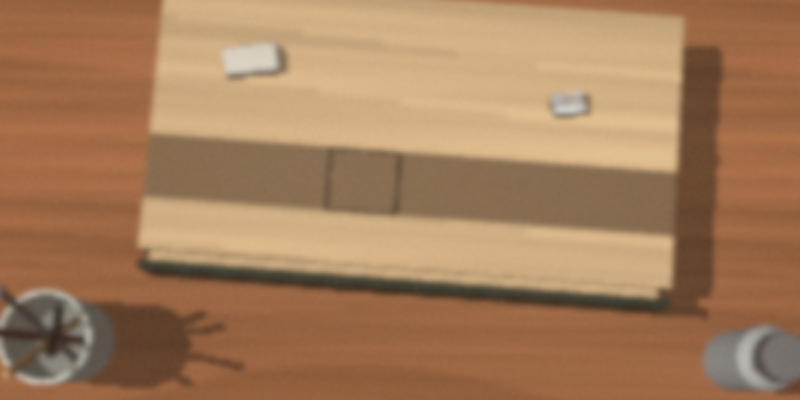

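```bash
python3 - <<'E'
from h import *
s=monitor.read_state(); print("toolR",rot(s["tool_rot"]).round(3).tolist())
f=cams.grab_frame("top"); g=cams.grab_frame("scene")
im=cv2.cvtColor(f["color"],cv2.COLOR_RGB2HSV)
# strip mask in top view
x0,y0,x1,y1=175,105,370,220
sub=f["color"][y0:y1,x0:x1].astype(int)
c=f["color"]; print(c[165,220],c[175,320],c[120,270],c[200,300])
ref=(c[165,215].astype(int)+c[175,320])/2
m=(np.abs(sub-ref).sum(2)<45).astype(np.uint8)
m=cv2.morphologyEx(m,cv2.MORPH_OPEN,np.ones((3,3)));m=cv2.morphologyEx(m,cv2.MORPH_CLOSE,np.ones((5,5)))
n,l,stt,ce=cv2.connectedComponentsWithStats(m); k=1+np.argmax(stt[1:,4]); print(stt[k])
pts=np.argwhere(l==k)[:,::-1]+[x0,y0]
box=cv2.boxPoints(cv2.minAreaRect(pts.astype(np.float32)))
W=np.array([back(f,p,.08) for p in box]); print("strip box",W.round(4).tolist(), "mid",W.mean(0).round(4))
Wp=np.array([back(f,p,.08)[:2] for p in pts.astype(float)]);u=np.linalg.svd(Wp-Wp.mean(0),full_matrices=False)[2][0];print("strip dir",u,np.degrees(np.arctan2(u[1],u[0])), Wp.mean(0))
for fr,px in((f,(254.3,173.7)),): print("catch top",back(fr,px,.0785).round(4))
for fr,px in((g,(413/1.5,305/1.5)),): print("catch scene",back(fr,px,.0785).round(4))
E
```

```text
toolR [[0.0, 0.409, 0.912], [0.0, 0.912, -0.409], [-1.0, 0.0, 0.0]]
[136 109  80] [135 108  80] [213 179 134] [211 176 133]
[   0    0  184  115 5650]
strip box [[0.5201, 0.2212, 0.08], [0.8104, 0.2327, 0.08], [0.8155, -0.233, 0.08], [0.526, -0.2279, 0.08]] mid [ 0.668  -0.0018  0.08  ]
strip dir [-0.13216338 -0.99122795] -97.59462388335301 [0.61980324 0.03819691]
catch top [0.6356 0.0279 0.0785]
catch scene [0.6386 0.0308 0.0785]
```

```bash
python3 - <<'E'
from h import *
f=cams.grab_frame("top")
P=lambda a,b:back(f,((200+a/2)/1.5,(170+b/2)/1.5),.08)[:2]
for n,a,b in [("rear strip edge",(151,134),(679,171)),("front strip edge",(144,196),(675,234)),("front top edge",(148,249),(670,289)),("rear edge",(164,-8),(684,17))]:
    p,q=P(*a),P(*b);d=p-q;print(n,p.round(4),q.round(4),np.degrees(np.arctan2(-d[0],d[1])).round(2),np.linalg.norm(d).round(3), ((p+q)/2).round(4))
for n,a,b in [("catch y+",(328,149),(325,209)),("catch y-",(401,153),(397,213))]: print(n,P(*a).round(4),P(*b).round(4))
E
```

```text
rear strip edge [0.6731 0.2055] [ 0.647  -0.2341] -3.39 0.44 [ 0.6601 -0.0143]
front strip edge [0.6206 0.2093] [ 0.5943 -0.2299] -3.43 0.44 [ 0.6075 -0.0103]
front top edge [0.5764 0.2044] [ 0.5488 -0.225 ] -3.68 0.43 [ 0.5626 -0.0103]
rear edge [0.7958 0.199 ] [ 0.7789 -0.2407] -2.21 0.44 [ 0.7874 -0.0209]
catch y+ [0.6621 0.0574] [0.6116 0.0589]
catch y- [ 0.6595 -0.0035] [ 0.609  -0.0007]
```

Emit:
arm_command --pt "255 0.04 -0.042 0 0 0 0.09" --pt "255 0.04 -0.042 0 0 0 0.09" --pt "255 0.04 -0.042 0 0 0 0.09" --pt "255 0.04 -0.042 0 0 0 0.09" --pt "255 0.04 -0.042 0 0 0 0" --squeeze 30

```text
time_s: 1.78
tcp_pos: [0.4169, 0.2657, 0.4048]
tool_rot: [0.708, 0.015, 0.706, -0.013]
ft_force: [1.1, 0.9, -0.1]
gripper_width: -0.0003
```

Emit:
arm_command --pt "255 0.04 -0.042 0 0 0 0" --pt "255 0.04 -0.042 0 0 0 0" --pt "255 0.04 -0.042 0 0 0 0" --pt "255 0.04 -0.042 0 0 0 0" --pt "255 0.03 -0.042 0 0 0 0"

```text
time_s: 2.4
tcp_pos: [0.6127, 0.0475, 0.4051]
tool_rot: [0.709, 0.016, 0.705, -0.012]
ft_force: [0.4, 0.3, 1.0]
gripper_width: -0.0001
```

```bash
python3 - <<'E'
from h import *
s=st();print(rot(s["tool_rot"]).round(3).tolist())
E
```

```text
{'time_s': 2.4, 'tcp_pos': [0.6127, 0.0475, 0.4051], 'tool_rot': [0.7087, 0.0156, 0.7053, -0.0123], 'ft_force': [0.3827, 0.3436, 1.0293], 'gripper_width': -0.0001, 'joints': [-0.0329, 0.2852, 0.3676, 1.6485, 0.0048, 0.0066]}
[[0.005, 0.039, 0.999], [0.005, 0.999, -0.039], [-1.0, 0.005, 0.005]]
```

Emit:
arm_command --pt "255 0.012 -0.01 -0.03 0 0.005 -0.02" --pt "255 0.01 -0.008 -0.03 0 0 0" --pt "255 0 0 -0.03 0 0 0" --pt "255 0 0 -0.03 0 0 0" --pt "255 0 0 0 0 0 0"

```text
time_s: 3.02
tcp_pos: [0.6376, 0.0231, 0.2804]
tool_rot: [0.707, 0.026, 0.707, -0.023]
ft_force: [-0.2, 0.9, -0.1]
gripper_width: 0.0006
```

```bash
python3 - <<'E'
from h import *
s=st();print(rot(s["tool_rot"]).round(3).tolist())
print("tip", (np.array(s["tcp_pos"])+rot(s["tool_rot"])[:,0]*.173).round(4))
f=cams.grab_frame("top"); save(f,"t1.png",1.5)
g=cams.grab_frame("scene"); save(g,"s1.png",1.5)
E
```

```text
{'time_s': 3.025, 'tcp_pos': [0.6376, 0.0231, 0.2804], 'tool_rot': [0.7068, 0.0255, 0.7066, -0.0228], 'ft_force': [-0.1796, 0.8573, -0.0826], 'gripper_width': 0.0006, 'joints': [-0.0697, 0.3491, 0.1991, 1.4206, 0.0039, -0.0013]}
[[0.0, 0.068, 0.998], [0.004, 0.998, -0.068], [-1.0, 0.004, 0.0]]
tip [0.6377 0.0238 0.1074]
```

View pics/s1.png

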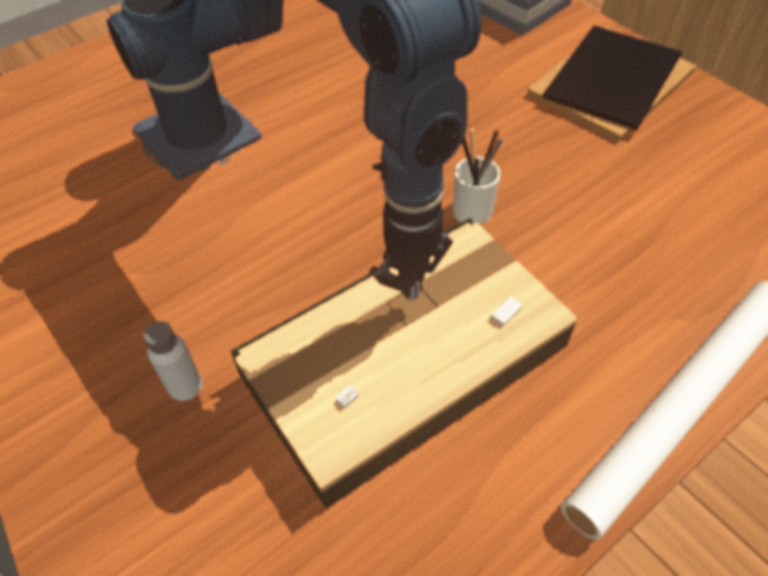

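Emit:
arm_command --pt "255 -0.001 0.005 -0.01 0 0 0" --pt "255 0 0 -0.008 0 0 0" --pt "255 0 0 -0.005 0 0 0" --pt "255 0 0 -0.002 0 0 0" --pt "255 0 0 0 0 0 0"

```text
time_s: 3.75
tcp_pos: [0.6394, 0.029, 0.2634]
tool_rot: [0.712, 0.025, 0.701, -0.023]
ft_force: [0.3, 0.4, 0.3]
gripper_width: 0.0002
```

Emit:
arm_command --pt "255 0 0 -0.001 0 0 0" --pt "255 0 0 -0.001 0 0 0" --pt "255 0 0 -0.001 0 0 0" --pt "255 0 0 -0.001 0 0 0" --pt "255 0 0 0 0 0 0"

```text
time_s: 4.38
tcp_pos: [0.6396, 0.0288, 0.2596]
tool_rot: [0.713, 0.025, 0.701, -0.023]
ft_force: [0.4, -0.3, 0.7]
gripper_width: -0.0004
```

Emit:
arm_command --pt "255 -0.001 0 -0.003 0 0.015 0" --pt "255 0 0 -0.002 0 0.003 0" --pt "255 0 0 -0.001 0 0 0" --pt "255 0 0 -0.001 0 0 0" --pt "255 0 0 0 0 0 0"

```text
time_s: 5.0
tcp_pos: [0.6386, 0.0288, 0.2521]
tool_rot: [0.706, 0.025, 0.707, -0.023]
ft_force: [0.4, -0.7, -0.6]
gripper_width: 0.0001
```

```bash
python3 - <<'E'
from h import *
s=st();print(rot(s["tool_rot"]).round(3).tolist())
print("tip", (np.array(s["tcp_pos"])+rot(s["tool_rot"])[:,0]*.173).round(4))
E
```

```text
{'time_s': 5.0, 'tcp_pos': [0.6386, 0.0288, 0.2521], 'tool_rot': [0.7059, 0.0249, 0.7075, -0.0229], 'ft_force': [0.3889, -0.715, -0.6181], 'gripper_width': 0.0001, 'joints': [-0.0604, 0.3637, 0.1611, 1.3705, 0.0028, 0.0072]}
[[-0.002, 0.068, 0.998], [0.003, 0.998, -0.068], [-1.0, 0.003, -0.002]]
tip [0.6382 0.0293 0.0791]
```

Emit:
arm_command --pt "255 0 0 -0.001 0 0 0" --pt "255 0 0 -0.001 0 0 0" --pt "255 0 0 -0.001 0 0 0" --pt "255 0 0 -0.001 0 0 0" --pt "255 0 0 0 0 0 0"

```text
time_s: 5.62
tcp_pos: [0.6384, 0.0289, 0.251]
tool_rot: [0.707, 0.025, 0.707, -0.023]
ft_force: [-0.8, -0.8, 1.5]
gripper_width: -0.0002
```

Emit:
arm_command --pt "255 0 0 -0.002 0 0 0" --pt "255 0 0 -0.002 0 0 0" --pt "255 0 0 -0.002 0 0 0" --pt "255 0 0 -0.002 0 0 0" --pt "255 0 0 -0.002 0 0 0"

```text
time_s: 6.25
tcp_pos: [0.6381, 0.0289, 0.2468]
tool_rot: [0.708, 0.025, 0.706, -0.023]
ft_force: [-4.8, -0.3, 9.8]
gripper_width: -0.0
```

```bash
python3 - <<'E'
from h import *
st()
g=cams.grab_frame("scene"); save(g,"s2.png",1.5)
E
```

```text
{'time_s': 6.25, 'tcp_pos': [0.6381, 0.0289, 0.2468], 'tool_rot': [0.7077, 0.0246, 0.7057, -0.023], 'ft_force': [-4.769, -0.2535, 9.7649], 'gripper_width': -0.0, 'joints': [-0.0601, 0.3615, 0.1477, 1.3542, 0.0023, 0.0072]}
```

View pics/s2.png

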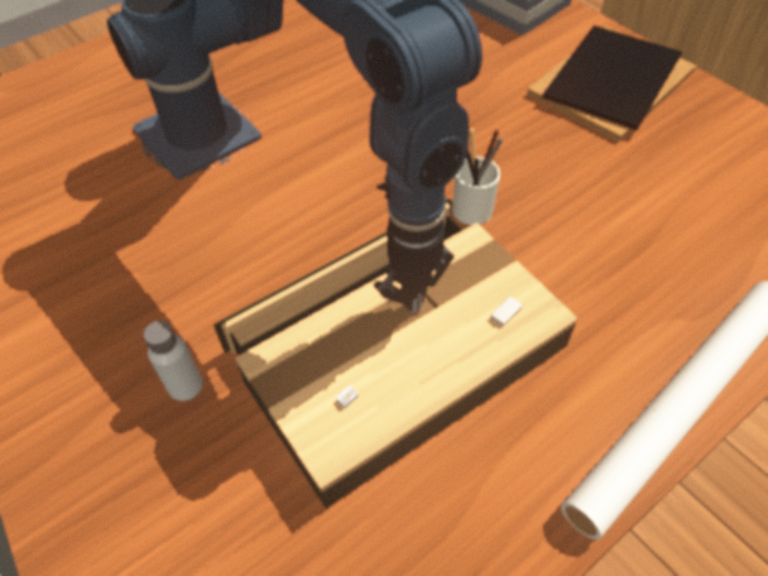

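The image shows the drawer sprung part way out: its front runs from about (225,325) to (455,210). Next I lift off and measure the lip.

Emit:
arm_command --pt "255 0 0 0.015 0 0 0" --pt "255 0 0 0.03 0 0 0" --pt "255 0 0 0.03 0 0 0" --pt "255 0 0 0 0 0 0" --pt "255 0 0 0 0 0 0"

```text
time_s: 6.92
tcp_pos: [0.6384, 0.0289, 0.321]
tool_rot: [0.707, 0.025, 0.706, -0.023]
ft_force: [-0.3, 0.7, -0.1]
gripper_width: -0.0001
```

```bash
python3 - <<'E'
from h import *
s=st(); print("tip", (np.array(s["tcp_pos"])+rot(s["tool_rot"])[:,0]*.173).round(4))
for n in ["top","scene"]:
    f=cams.grab_frame(n); save(f,n+"3.png",1.5)
    for t in ["lip","sub_front","front_panel"]:
        for r in cams.spot_point(f,t)[:2]: print(n,t,np.round(r["pixel"],1),r["conf"],back(f,r["pixel"],.078).round(4))
E
```

```text
{'time_s': 6.925, 'tcp_pos': [0.6384, 0.0289, 0.321], 'tool_rot': [0.7071, 0.0247, 0.7064, -0.0229], 'ft_force': [-0.3026, 0.7444, -0.1485], 'gripper_width': -0.0001, 'joints': [-0.0602, 0.3442, 0.2736, 1.4993, 0.0025, 0.0072]}
tip [0.6386 0.0293 0.148 ]
top lip [265.5 228.6] 0.7 [ 0.4996 -0.0016  0.078 ]
top front_panel [264.2 228. ] 0.51 [0.501  0.0016 0.078 ]
scene lip [226. 173.] 0.58 [ 0.4982 -0.0032  0.078 ]
scene sub_front [224.2 172.5] 0.58 [ 0.4943 -0.0056  0.078 ]
scene front_panel [224.5 171.4] 0.77 [ 0.492 -0.003  0.078]
```

View pics/top3.png

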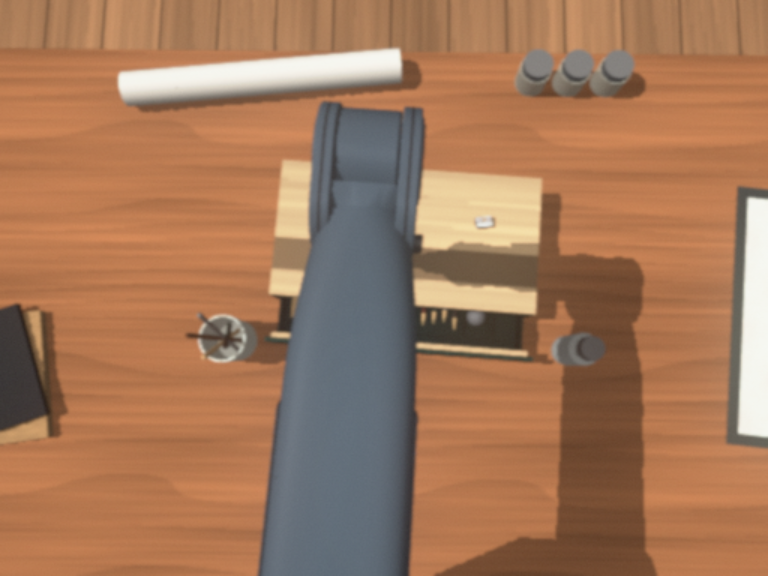

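View pics/scene3.png

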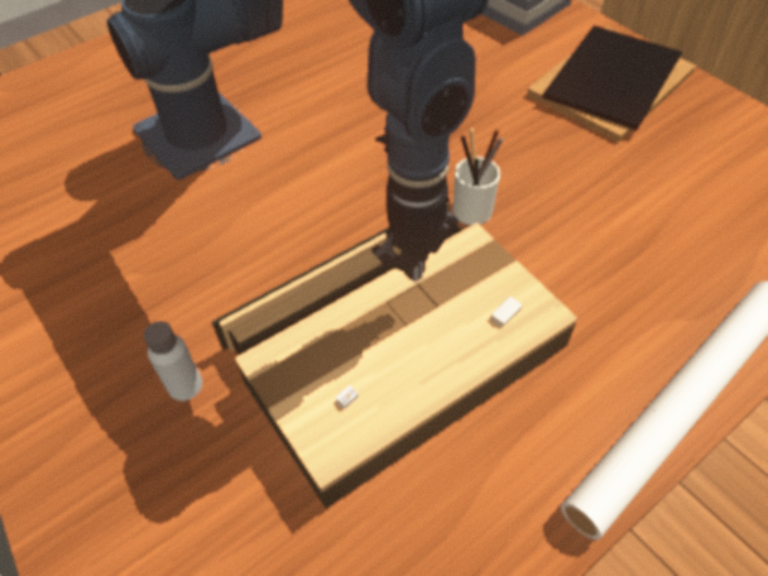

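```bash
python3 - <<'E'
from h import *
f=cams.grab_frame("top")
im=cv2.cvtColor(f["color"],cv2.COLOR_RGB2BGR)[190:250,265:365]
cv2.imwrite("pics/z.png",cv2.resize(im,None,fx=8,fy=8,interpolation=cv2.INTER_CUBIC))
E
```

```text
(no output)
```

View pics/z.png

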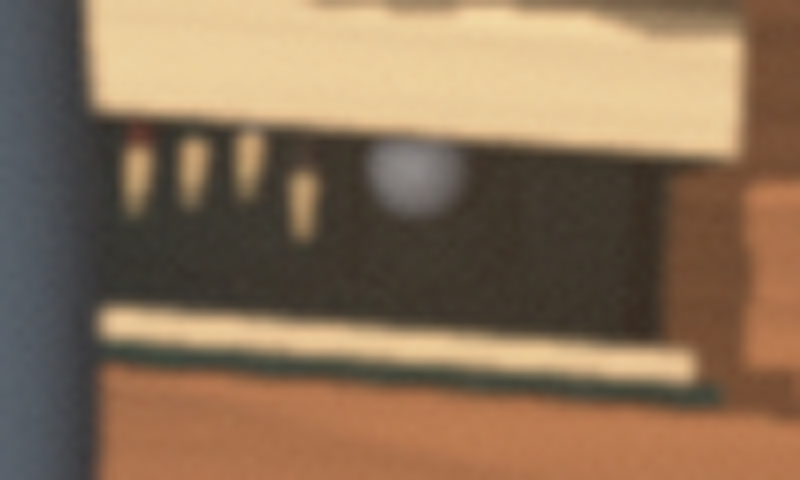

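```bash
python3 - <<'E'
from h import *
f=cams.grab_frame("top")
P=lambda a,b,z:back(f,(265+a/8-.45,190+b/8-.45),z)[:2].round(4)
print("chest edge",P(100,110,.08),P(735,160,.08))
print("lip",P(100,305,.078),P(695,350,.078)," outer",P(100,362,.078),P(715,405,.078))
E
```

```text
chest edge [ 0.5621 -0.0293] [ 0.5491 -0.2244]
lip [ 0.5022 -0.0299] [ 0.4909 -0.2117]  outer [ 0.4849 -0.03  ] [ 0.4743 -0.2175]
```

Emit:
arm_command --pt "255 -0.036 -0.013 0 0 0 0" --pt "255 -0.036 -0.013 -0.01 0 0 0" --pt "255 -0.033 -0.013 -0.02 0 0 0" --pt "255 0 0 0 0 0 0" --pt "255 0 0 0 0 0 0"

```text
time_s: 8.05
tcp_pos: [0.5304, -0.0107, 0.2891]
tool_rot: [0.707, 0.025, 0.707, -0.023]
ft_force: [0.6, -0.4, 0.2]
gripper_width: 0.0
```

```bash
python3 - <<'E'
from h import *
s=st(); print("tip", (np.array(s["tcp_pos"])+rot(s["tool_rot"])[:,0]*.173).round(4),rot(s["tool_rot"])[:,0].round(4))
f=cams.grab_frame("scene"); save(f,"s4.png",1.5)
print(proj(f,np.array(s["tcp_pos"])+rot(s["tool_rot"])[:,0]*.173)*1.5)
E
```

```text
{'time_s': 8.05, 'tcp_pos': [0.5304, -0.0107, 0.2891], 'tool_rot': [0.7068, 0.0246, 0.7066, -0.0227], 'ft_force': [0.6173, -0.3702, 0.1574], 'gripper_width': 0.0, 'joints': [-0.1473, 0.0677, -0.1099, 1.3932, 0.0026, -0.0805]}
tip [ 0.5305 -0.0103  0.1161] [ 4.0e-04  2.6e-03 -1.0e+00]
[346.21029017 258.77111078]
```

View pics/s4.png

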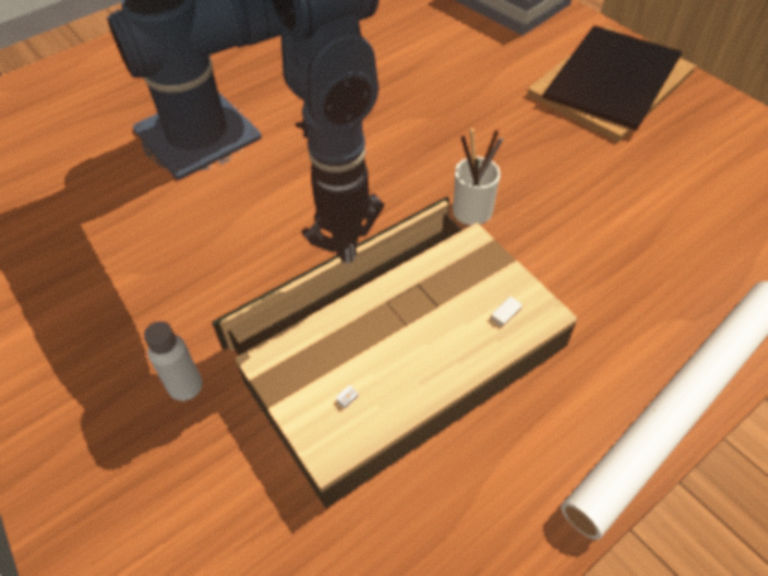

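Emit:
arm_command --pt "255 0 0 -0.02 0 0 0" --pt "255 0 0 -0.02 0 0 0" --pt "255 0 0 -0.015 0 0 0" --pt "255 0 0 -0.007 0 0 0" --pt "255 0 0 0 0 0 0"

```text
time_s: 8.72
tcp_pos: [0.5367, -0.01, 0.231]
tool_rot: [0.711, 0.023, 0.702, -0.022]
ft_force: [-0.6, -0.9, -0.0]
gripper_width: -0.0001
```

Emit:
arm_command --pt "255 -0.008 0 -0.002 0 0.012 0" --pt "255 -0.008 0 0 0 0 0" --pt "255 -0.008 0.001 0 0 0 0" --pt "255 -0.008 0 0 0 0 0" --pt "255 -0.008 0.001 0 0 0 0"

```text
time_s: 9.35
tcp_pos: [0.4957, -0.0082, 0.2314]
tool_rot: [0.709, 0.023, 0.705, -0.023]
ft_force: [1.8, -1.7, -0.7]
gripper_width: -0.0001
```

Emit:
arm_command --pt "255 -0.008 0 0 0 0 0" --pt "255 -0.008 0.001 0 0 0 0" --pt "255 -0.008 0 0 0 0 0" --pt "255 -0.008 0.001 0 0 0 0" --pt "255 -0.008 0 0 0 0 0"

```text
time_s: 9.98
tcp_pos: [0.4539, -0.0059, 0.2318]
tool_rot: [0.71, 0.023, 0.703, -0.022]
ft_force: [4.8, 2.3, -3.4]
gripper_width: 0.0004
```

```bash
python3 - <<'E'
from h import *
s=st(); print("tip", (np.array(s["tcp_pos"])+rot(s["tool_rot"])[:,0]*.173).round(4),rot(s["tool_rot"])[:,0].round(4))
f=cams.grab_frame("scene"); save(f,"s5.png",1.5)
E
```

```text
{'time_s': 9.975, 'tcp_pos': [0.4539, -0.0059, 0.2318], 'tool_rot': [0.7103, 0.0232, 0.7032, -0.0223], 'ft_force': [4.7992, 2.2872, -3.4271], 'gripper_width': 0.0004, 'joints': [-0.1618, -0.1105, -0.401, 1.2706, 0.0026, -0.0974]}
tip [ 0.4556 -0.0057  0.0588] [ 0.01    0.001  -0.9999]
```

View pics/s5.png

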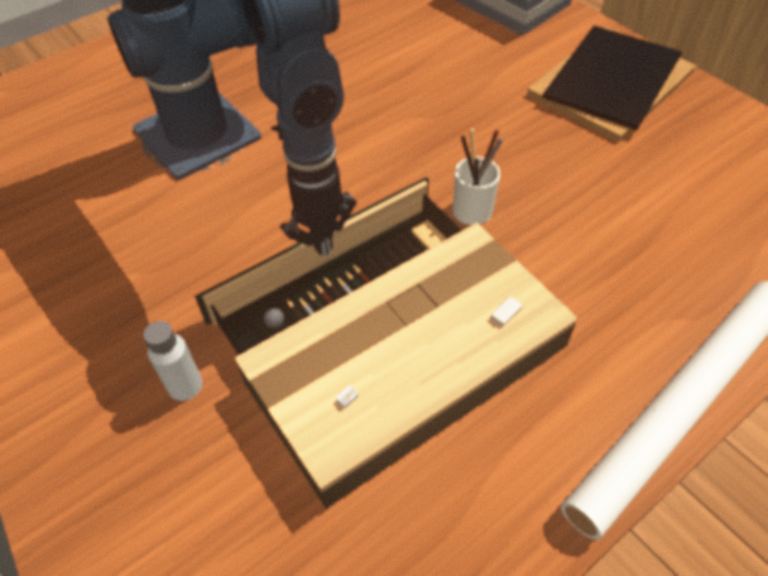

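Emit:
arm_command --pt "255 -0.006 0 0 0 0 0" --pt "255 -0.006 0.0005 0 0 0 0" --pt "255 -0.006 0 0 0 0 0" --pt "255 -0.004 0.0005 0 0 0 0" --pt "255 -0.004 0 0 0 0 0"

```text
time_s: 10.65
tcp_pos: [0.4438, -0.0064, 0.2357]
tool_rot: [0.732, 0.024, 0.681, -0.021]
ft_force: [12.9, 0.3, -9.0]
gripper_width: -0.0002
```

Emit:
arm_command --pt "255 0.015 0 0 0 0.03 0" --pt "255 0.015 0 0 0 0.03 0" --pt "255 0 0 0.03 0 0 0" --pt "255 0 0 0.05 0 0 0" --pt "255 0 0 0.05 0 0 0"

```text
time_s: 11.28
tcp_pos: [0.467, -0.0058, 0.3619]
tool_rot: [0.701, 0.023, 0.712, -0.022]
ft_force: [0.2, -0.3, 0.4]
gripper_width: -0.0003
```

Emit:
arm_command --pt "255 0 0 0.06 0 0 0" --pt "255 0 0 0.06 0 0 0" --pt "255 0 0 0 0 0 0" --pt "255 0 0 0 0 0 0" --pt "255 0 0 0 0 0 0"

```text
time_s: 11.9
tcp_pos: [0.4625, -0.0056, 0.4881]
tool_rot: [0.699, 0.023, 0.714, -0.023]
ft_force: [0.8, 0.7, -0.2]
gripper_width: -0.0001
```

```bash
python3 - <<'E'
from h import *
st()
for n in ["top","scene"]:
    f=cams.grab_frame(n); save(f,n+"6.png",1.5)
    for t in ["lip","sub_front","front_panel"]:
        for r in cams.spot_point(f,t)[:1]: print(n,t,np.round(r["pixel"],1),r["conf"],back(f,r["pixel"],.078).round(4))
    if n=="top":
        cv2.imwrite("pics/z6.png",cv2.resize(cv2.cvtColor(f["color"],cv2.COLOR_RGB2BGR)[195:265,265:365],None,fx=8,fy=8,interpolation=cv2.INTER_CUBIC))
E
```

```text
{'time_s': 11.9, 'tcp_pos': [0.4625, -0.0056, 0.4881], 'tool_rot': [0.6991, 0.0229, 0.7143, -0.0225], 'ft_force': [0.7747, 0.7426, -0.1762], 'gripper_width': -0.0001, 'joints': [-0.1566, -0.061, 0.1588, 1.812, -0.0022, -0.0924]}
top lip [273.  162.8] 0.32 [ 0.6639 -0.0185  0.078 ]
scene lip [214.  158.9] 0.78 [4.445e-01 2.000e-04 7.800e-02]
scene sub_front [211.4 157.1] 0.89 [ 0.4358 -0.0014  0.078 ]
scene front_panel [212.6 152.6] 0.87 [0.4257 0.0093 0.078 ]
```

View pics/z6.png

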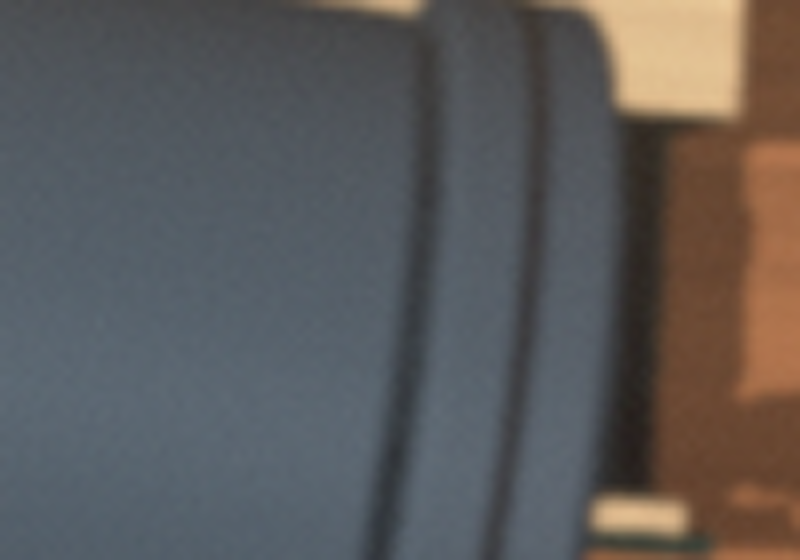

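View pics/scene6.png

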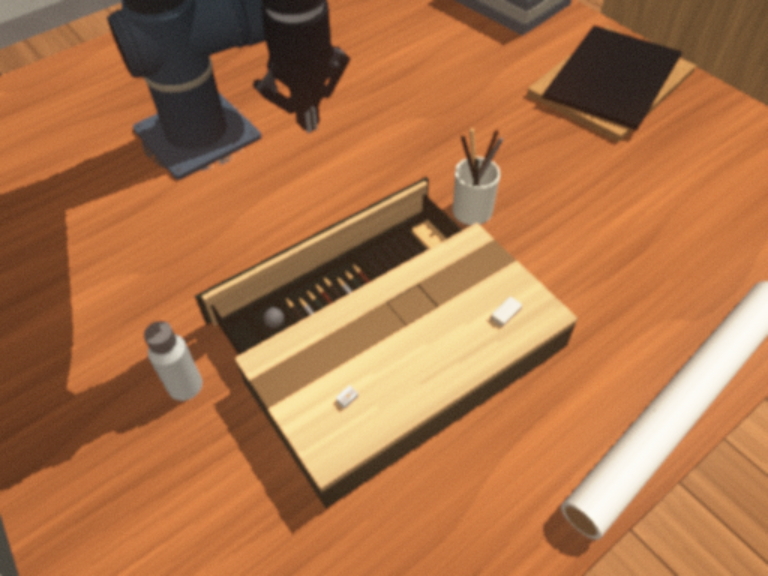

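```bash
python3 - <<'E'
from h import *
f=cams.grab_frame("top")
P=lambda a,b,z:back(f,(265+a/8-.45,195+b/8-.45),z)[:2]
a=P(725,120,.08);b=P(680,495,.078);n=np.array([.998,-.0595]);print(a,b,(a-b)@n)
E
```

```text
[ 0.54907636 -0.22135798] [ 0.43500375 -0.2062889 ] 0.11474107834986155
```

```bash
python3 - <<'E'
from h import *
print(workorder.hand_in())
E
```

```text
the job is handed in; nothing more can be done
None
```

The drawer stands open against its stop, and I have handed the job in. No verdict was reported.

- **Catch:** I found the catch piece in the images, about 40 mm to the +y side of the strip's middle. I pressed it with closed fingers until they were about 4.7 mm below its rest level, at roughly 10 N. The drawer sprung out about 60 mm.
- **Push:** I lowered the closed fingers behind the drawer's front and pushed it outward from the inside only. I stopped when the force reached 13 N with no further movement, which I took as the stop, then backed off and lifted clear.
- **Drawer opening:** The last checks differ slightly. The top picture gives about 115 mm, from a small part of the edge not hidden by the arm. The scene camera's lip point gives about 118 mm. Both are above the required 108 mm. The top camera's own lip detection was wrong (confidence 0.32, hidden by the arm), so I ignored it.
- **Everything else:** In the last scene picture the catch looks level with the strip. The eraser, sharpener, cup and can look where they were at the start. The arm is clear of everything and the force reading is near zero. Time used was about 12 s of the 58 s allowed.

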